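# Check the colour meter with the amber glass cell

## Robot

A 7-joint arm with a two-finger parallel gripper is mounted at the origin on the work surface. World frame = base frame: x ahead of the robot, y to its left, z up, the work surface at z = 0. Lengths are in m, angles in rad, forces in N, time in s.
With the tool pointing down it reaches from about 0.375 to 0.925 m from the base axis. Payload 3.1 kg.
Tool frame: the origin (TCP) lies between the finger pads; the fingertips stand 19 mm ahead of it and the grasp point (between the pads) is the TCP; z points along the fingers, y is the line along which they close (so a half turn about z gives the same grasp; the last joint's range is limited). The gripper opens to 85 mm and grips with 20 to 120 N. Pads are 22 mm wide; open, the fingers measure 114 mm over their backs; the gripper's body (76 mm by 85 mm) begins 54 mm behind the grasp point. The pads swing forward as they close: fully open they stand 13 mm farther back than shut.
Start: joints at [-1.309, 0.383, 0.044, 1.598, -0.018, 1.161, -0.05], TCP at [0.229, 0.608, 0.25] pointing down, gripper open.
Joint ranges: [-2.61, 2.61], [-0.41, 2.15], [-1.48, 1.57], [0, 2.5], [-1.57, 4.71], [0.05, 1.97], [-2.85, 2.85]. Speed limits (rad/s): [2.79, 2.79, 3.14, 3.14, 3.14, 3.14, 3.14].

## Interface

Orientations are given as a unit quaternion [x, y, z, w].
In Python, from bench import move_ptp, movel, move_j, move_gripper, pause, inverse_kinematics, read_camera, camera_params, MotionError, sign_off, look_for, tip_of, read_time_s, read_qpos, read_joint_vel, read_effort, read_eef_pos, read_tcp_rot, read_ft_force, read_ft_torque, read_finger_gap, read_grasp_force gives the robot as it stands. Calls block until the motion is done:
- move_ptp(position, orientation): joint-space move of the TCP to a pose.
- movel(position, orientation=None, speed=0.15): straight line of the TCP; orientation=None keeps the orientation; speed is the mean speed in m/s.
- move_j(angles): joint-space move.
- move_gripper(opening, effort=None): finger opening in m; effort is the grip in N (None keeps the last); returns when the fingers have stopped.
- pause(seconds).
- inverse_kinematics(position, orientation): joint angles nearest the present ones, or None.
- read_camera(name): name is "scene" or "side" or "wrist"; returns the picture (400x640x3 uint8, red, green, blue); there is no depth.
- camera_params(name): a dict with "K" (3x3 intrinsics, pixels), "dist_coeffs" ([k1, k2, p1, p2, k3] as OpenCV has them; the pictures are not rectified), "camera_from_world" (4x4, takes a point from world to camera coordinates). Camera axes: x right, y down, z forward; pixel columns grow to the right and rows downward; lengths in m; the calibration is good to about 2 mm. A picture is of the moment at which its call begins: read the wrist's pose just before it. camera_params takes no time and is no camera call; for the wrist camera it gives the pose at the moment of the call.
A pose or a line that the arm cannot do raises MotionError and nothing moves.
- sign_off(): hands the job in; it is judged then, once.
Trained networks look in the newest picture that a camera, given by its name, has taken for a name from the list of things; names that differ only in an ending like _2 or _b are one class to them, and where a whole thing is asked for, a point or a joint stands for the part that bears it (a point fixed in the world has none). Each returns a list of dicts, best first, with "confidence" (0 to 1); they miss things now and then, are a little off and sometimes report something else, mostly with a low value. They report only what shows in the picture. A call takes as long as a camera call.
- look_for(camera, name): "at" ([column, row] in pixels, amid what is visible of it).
- tip_of(camera, name): "at" ([column, row] in pixels: a listed point, or the origin of a listed thing).
Readings, each from a call of its own:
- read_time_s(): time.
- read_qpos(): joint angles.
- read_joint_vel(): joint speeds.
- read_effort(): joint torques, N m.
- read_eef_pos(): TCP position.
- read_tcp_rot(): TCP orientation.
- read_ft_force(): force on the tool from outside, world axes, zero at the start.
- read_ft_torque(): the same for the moment, N m.
- read_finger_gap(): finger opening in m.
- read_grasp_force(): force on a finger pad.
Only numpy, scipy, OpenCV 4.12 (cv2) and the standard library are available. Lean on these libraries where they do the work, as an engineer would, in place of code of your own. Each camera call takes 0.05 s, during which the arm holds its last target. There are 200 camera calls.

## Task

Check the colour meter with the amber glass cell: pick that cell out of the tray without putting your fingers on its clear windows, and set it gently all the way down into the pocket of the tipped-up cradle with its clear windows facing the lamp and the detector. Once you have let go of it, push the sprung cradle down until it catches and stays level, then swing the red-knobbed shutter lever all the way over towards the cradle so the light passes. Leave the other two cells standing where they are.

Things in the scene. Friction and masses are not known exactly. Their poses are not given: they have to be found in the camera images.
- meter: Bench colour meter, fixed: cream base 285 x 360 mm, its deck 30 mm above the table; black lamp house at its -y, cream detector house with a dark screen at its +y, each 150 (x) x 85 (y) mm and 165 mm high, inner faces 180 mm apart, front faces at x = -55 mm. Origin: on the table under the base; x points to its rear, away from the operator, y to the detector, z up.
- light_path (a point): Middle of the light path between the lamp lens and the detector lens, 99 mm above the table and 10 mm in front of the meter's origin. The light runs along the y axis (the meter's y).
- bridge (a point): Middle of the underside of the aluminium bar that ties the two houses together over the light path, 210 mm above the table; the bar is 18 mm wide (x) and 12 mm thick, 250 mm long (y). It keeps a cell from being loaded from straight above.
- cradle (a joint): Tilt of the sprung cell cradle (plate 110 mm wide between the houses), rad: 0.52 = tipped up, where its spring holds it at the start, empty or loaded; 0 = level. The pad takes 2 to 8 N to push; a firm stop is at -0.02. Once pushed to -0.01 or less a spring hook beside the plate snaps over a pin and holds it at about 0.005; let go earlier and it rises again, softly damped.
- cradle_hinge (a point): Middle of the cradle's hinge line at the plate's front edge, parallel to the meter's y, at x = -70, z = 45 mm of the meter. Tipped up, the plate's rear edge (188 mm from here) is raised and the pocket leans towards the operator. Axes as those of cradle_pocket.
- cradle_pocket (a point): Centre of the floor of the black square cell pocket, 60 mm from the hinge; tilts with the cradle. z: out of the pocket (straight up when level); y: parallel to the light path; x: from hinge to red pad. Inside 44 x 44 mm, walls 28 mm high, then flaring to 56 mm across at 40 mm. A cell fits in any quarter turn; only two of them put the clear windows in the light path.
- cradle_pad (a point): Middle of the top of the red ribbed push pad (44 mm in x, 80 mm in y) at the rear of the cradle plate: 166 mm from the hinge along the plate's x and 10 mm above it along z. Axes as those of cradle_pocket. It moves on an arc about the hinge line.
- shutter (a joint): Lamp shutter lever in front of the lamp house, rad: 0 = shut, leaning 0.5 rad outwards (meter's -y); 1.0 = open, leaning 0.5 rad inwards (+y, towards the cradle); starts at 0 to 0.15. It stays where it is left, and needs about 1 N at the knob. Turns about a line parallel to the meter's x through (-108, -132.5, 52) mm of the meter; steel rod 10 mm thick.
- shutter_tip (a point): Centre of the red ball (26 mm diameter) at the top of the shutter lever, 80 mm from its turning axis.
- tray: Fixed wooden tray 350 x 100 mm, grey felt floor 6 mm and rim 14 mm above the table; the three cells stand in it in a row, about 105 mm apart along its x axis, in any order. Origin: on the table under its centre.
- amber: Amber glass cell with the orange cap: 40 x 40 mm, 100 mm tall, about 250 g, upright, turned any way. Its two x sides are white frosted plates, flush with base and cap, to hold it by; its two y sides are clear amber windows set back 2 mm. The thin black mark on the cap runs along its y axis, window to window. Origin: centre of its underside, z up.
- amber_glass: The two clear windows of the amber cell (each 32 mm wide, 14 to 86 mm above its underside), part of it, same origin and axes; not to be touched by the fingers.
- green: Green glass cell with a green cap, same size and build as the amber one; to be left standing.
- clear: Colourless glass cell with a white cap, same size and build as the amber one; to be left standing.

How it is judged:
On the way, in this order (a step that is already met when the one before it is completed fails the run):
1. the amber cell is right down in the pocket of the tipped-up cradle, clear windows along the light path, and let go (distance between amber and cradle_pocket below 0.008 m and angle between the y axis of amber and the y axis of meter, either way round below 0.15 rad and value of joint cradle above 0.4 rad and contact force between the fingers and amber below 0.2 N), for 0.2 s.
2. the cradle has been pushed down level and caught, with the cell still in it, and the fingers are off it (distance between amber and cradle_pocket below 0.008 m and angle between the y axis of amber and the y axis of meter, either way round below 0.15 rad and value of joint cradle below 0.035 rad and contact force between the fingers and anything else below 0.2 N), for 0.3 s.
3. the shutter lever has been swung over to open (value of joint shutter above 0.85 rad), for 0.2 s.
At the end, for the whole second after the job is handed in: Amber cell at rest, upright (0.1 rad), within 8 mm of the pocket floor centre, windows within 0.15 rad of square to the light path; cradle caught level (below 0.035 rad); shutter above 0.85 rad; green and colourless cells upright (0.15 rad) within 30 mm of their starts (distance between amber and cradle_pocket below 0.008 m and angle between the y axis of amber and the y axis of meter, either way round below 0.15 rad and angle between amber's own z axis and vertical below 0.1 rad and value of joint cradle below 0.035 rad and value of joint shutter above 0.85 rad and linear speed of amber below 0.02 m/s and distance of each of green, clear from where it was at the start of the episode below 0.03 m and angle between each of green, clear's own z axis and vertical below 0.15 rad); the robot touches nothing.
It fails at once if the fingers touch the clear windows of the amber cell (contact force between the fingers and amber_glass above 0.5 N).
It fails at once if the amber cell is rammed or dropped into the meter (over 80 N) (contact force between amber and meter above 80 N).
It fails at once if the green or the colourless cell is knocked away or tipped (distance of any of green, clear from where it was at the start of the episode above 0.03 m or angle between any of green, clear's own z axis and vertical above 0.3 rad).
It also fails if it takes over 61 s, if anything falls off the work surface, if the arm or the gripper's body presses on something with over 40 N, if the wrist force passes 120 N, or if a joint passes its speed limit or range.

## Working session

There is one attempt and no reset: what is moved stays moved. The work goes in short steps, each a Python script; the robot and the scene stay as the last script left them, time stands still between calls to the robot, and variables do not carry over. Pictures are saved under pics/ and viewed, at most 10 in all, crops included, and the job is handed in when it is done.

```bash
mkdir -p pics; ls; cat > h.py <<'E'
import numpy as np, cv2
from bench import *
def save(c,n):
    im=read_camera(c); cv2.imwrite('pics/'+n+'.png',im[:,:,::-1]); return im
E
python3 - <<'E'
from h import *
print(read_time_s())
ims=[]
for c in("scene","side"):
    im=save(c,c+'0')
    p=camera_params(c);print(c,p['K'].tolist(),p['dist_coeffs'],np.round(p['camera_from_world'],3).tolist())
    for n in("meter","light_path","bridge","cradle_hinge","cradle_pocket","cradle_pad","shutter_tip","tray","amber","green","clear"):
        print(n,[(np.round(d['at']).tolist(),round(d['confidence'],2)) for d in tip_of(c,n)[:3]])
    ims.append(im)
v=np.vstack(ims);
cv2.imwrite('pics/both.png',cv2.resize(v,(480,600),interpolation=cv2.INTER_AREA)[:,:,::-1])
print(read_time_s())
E
```

```text
pics
0.0
scene [[399.51474835657007, 0.0, 318.596261672407], [0.0, 399.51474835657007, 195.41785074118476], [0.0, 0.0, 1.0]] [-0.07130822  0.          0.          0.          0.        ] [[-0.513, 0.858, -0.019, 0.256], [0.605, 0.345, -0.718, -0.199], [-0.609, -0.38, -0.696, 1.218], [0.0, 0.0, 0.0, 1.0]]
meter [([258.0, 232.0], 0.62)]
light_path [([251.0, 201.0], 0.73), ([428.0, 364.0], 0.68)]
bridge [([243.0, 161.0], 0.85), ([248.0, 202.0], 0.27)]
cradle_hinge [([250.0, 198.0], 0.8), ([446.0, 309.0], 0.6)]
cradle_pocket [([250.0, 202.0], 0.9), ([171.0, 178.0], 0.52), ([429.0, 356.0], 0.33)]
cradle_pad [([256.0, 211.0], 0.85)]
shutter_tip [([252.0, 202.0], 0.62), ([171.0, 177.0], 0.58), ([446.0, 306.0], 0.38)]
tray [([445.0, 310.0], 0.78), ([252.0, 202.0], 0.36)]
amber []
green [([456.0, 271.0], 0.57)]
clear [([444.0, 306.0], 0.6)]
side [[499.5720213503102, 0.0, 315.7076777881283], [0.0, 499.5720213503102, 199.36967191092688], [0.0, 0.0, 1.0]] [-0.1330096  0.         0.         0.         0.       ] [[-0.995, 0.099, 0.006, 0.516], [0.066, 0.704, -0.708, 0.084], [-0.074, -0.704, -0.707, 1.312], [0.0, 0.0, 0.0, 1.0]]
meter [([300.0, 208.0], 0.89), ([315.0, 182.0], 0.18)]
light_path [([300.0, 179.0], 0.63)]
bridge [([300.0, 148.0], 0.98), ([278.0, 131.0], 0.25)]
cradle_hinge [([316.0, 178.0], 0.86)]
cradle_pocket [([303.0, 183.0], 0.95)]
cradle_pad [([280.0, 185.0], 0.59)]
shutter_tip [([301.0, 146.0], 0.57), ([276.0, 132.0], 0.42)]
tray [([323.0, 359.0], 0.98)]
amber [([275.0, 361.0], 0.62), ([281.0, 187.0], 0.46)]
green [([364.0, 348.0], 0.96)]
clear [([324.0, 352.0], 0.97)]
1.2
```

View pics/scene0.png

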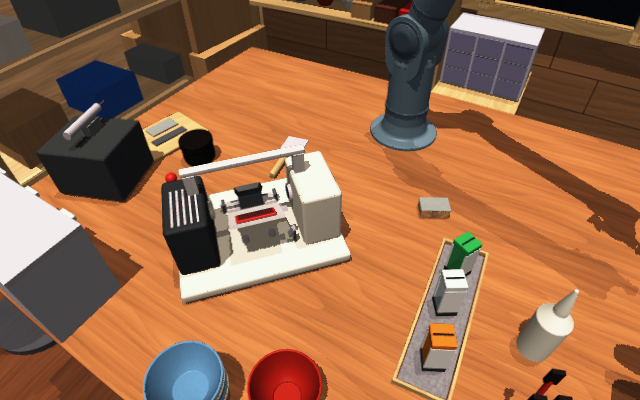

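View pics/side0.png

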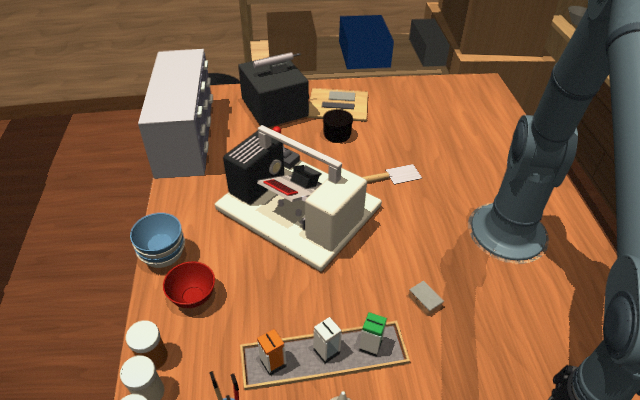

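The scene view shows the meter around (255,225), the lever's red ball at (171,178), and the tray with the green, white and orange caps at (465,242), (455,277) and (441,335). The side view shows the red ball at (276,130) and the orange cap at (271,340). I'll fit a rough pose first, then take close wrist views.

```bash
cat >> h.py <<'E'
from scipy.optimize import least_squares
from scipy.spatial.transform import Rotation as R
def proj(p,X):
    M=p['camera_from_world']; r,_=cv2.Rodrigues(M[:3,:3].copy())
    return cv2.projectPoints(np.atleast_2d(np.array(X,float)),r,M[:3,3],p['K'],np.array(p['dist_coeffs']))[0][:,0]
def onplane(p,px,z):
    u=cv2.undistortPoints(np.array([[px]],float),p['K'],np.array(p['dist_coeffs']))[0,0]
    M=p['camera_from_world']; d=M[:3,:3].T@np.r_[u,1]; c=-M[:3,:3].T@M[:3,3]
    return c+d*(z-c[2])/d[2]
def cr(a,x,z=0): # point on cradle in meter frame, tilt a
    return np.array([-.07+x*np.cos(a)-z*np.sin(a),0,.045+x*np.sin(a)+z*np.cos(a)])
def w(m,X):
    X=np.atleast_2d(X); c,s=np.cos(m[2]),np.sin(m[2])
    return np.c_[m[0]+c*X[:,0]-s*X[:,1],m[1]+s*X[:,0]+c*X[:,1],X[:,2]]
E
python3 - <<'E'
from h import *
S,D=camera_params('scene'),camera_params('side')
P=dict(meter=[0,0,0],lp=[-.01,0,.099],br=[-.01,0,.21],pk=cr(.52,.06),pad=cr(.52,.166,.01),hinge=cr(.52,0))
tip=lambda q:np.array([-.108,-.1325-.08*np.sin(.5-q),.052+.08*np.cos(.5-q)])
obs=[(S,'br',(243,161)),(S,'pk',(250,202)),(S,'pad',(256,211)),(S,'meter',(258,232)),
(D,'meter',(300,208)),(D,'br',(300,148)),(D,'lp',(300,179)),(D,'hinge',(316,178)),(D,'pk',(303,183)),(D,'pad',(280,185))]
def f(v):
    r=[proj(p,w(v,P[n]))[0]-o for p,n,o in obs]
    t=w(v,tip(v[3])); r+=[proj(S,t)[0]-(171,178),proj(D,t)[0]-(276,130)]
    return np.ravel(r)
b=min((least_squares(f,[.5,.1,y,.07],loss='soft_l1') for y in np.arange(-3,3,.7)),key=lambda s:s.cost)
print(b.x,np.round(b.fun.reshape(-1,2),1).tolist())
for n,s,d in (('amber',(441,335),(271,338)),('clear',(453,278),(327,326)),('green',(466,243),(374,320))):
    print(n,onplane(S,s,.106),onplane(D,d,.106))
print('tray',onplane(S,(445,310),0),onplane(D,(323,359),0))
p=camera_params('wrist'); T=np.eye(4);T[:3,:3]=R.from_quat(read_tcp_rot()).as_matrix();T[:3,3]=read_eef_pos()
print(np.round(p['camera_from_world']@T,3).tolist(),p['K'].tolist(),p['dist_coeffs'],read_tcp_rot())
E
```

```text
[ 0.54910326 -0.13924156  0.86239862  0.17083679] [[-0.4, -1.5], [1.0, 2.3], [-0.4, 1.0], [-1.0, -0.2], [-0.5, -0.5], [0.5, -2.3], [1.1, -0.1], [-1.8, 3.3], [0.0, 1.0], [2.1, 0.6], [-0.3, -0.4], [0.1, 0.4]]
amber [0.64372851 0.31711462 0.106     ] [0.63857735 0.31383722 0.106     ]
clear [0.52795663 0.29982261 0.106     ] [0.52607108 0.29722813 0.106     ]
green [0.43695118 0.2970492  0.106     ] [0.42999213 0.29305954 0.106     ]
tray [0.5274784  0.30754653 0.        ] [0.53420354 0.31456057 0.        ]
[[-0.0, 1.0, 0.0, -0.001], [-0.963, -0.0, -0.269, 0.033], [-0.269, -0.0, 0.963, 0.137], [0.0, 0.0, 0.0, 1.0]] [[335.878118976539, 0.0, 320.6342294661599], [0.0, 335.878118976539, 191.28404208045922], [0.0, 0.0, 1.0]] [-0.05772893  0.          0.          0.          0.        ] [ 1.78897535e-01  9.83867709e-01 -5.23014094e-05 -1.44207681e-05]
```

```bash
cat >> h.py <<'E'
def down(yaw): return (R.from_euler('z',yaw)*R.from_euler('x',np.pi)).as_quat()
E
python3 - <<'E'
from h import *
import pickle
out={}
for k,(pos,yaw) in enumerate([((.53,-.15,.40),-2.6),((.55,.30,.30),2.9)]):
    move_ptp(pos,down(yaw)); pause(.4)
    p=camera_params('wrist'); im=save('wrist','w%d'%k); out[k]=p
    cv2.imwrite('pics/w%db.png'%k,cv2.resize(im,(800,500),interpolation=cv2.INTER_CUBIC)[:,:,::-1])
    for n in [("bridge","cradle_pocket","cradle_pad","cradle_hinge","light_path","shutter_tip"),("amber","clear","green","tray")][k]:
        print(n,[(np.round(d['at'],1).tolist(),round(d['confidence'],2)) for d in tip_of('wrist',n)[:3]])
    print(read_time_s(),read_eef_pos())
pickle.dump(out,open('wp.pkl','wb'))
E
```

```text
bridge [([318.4, 194.3], 0.63)]
cradle_pocket [([312.7, 154.8], 0.96)]
cradle_pad [([338.5, 233.0], 0.7), ([319.2, 194.0], 0.3)]
cradle_hinge [([305.1, 116.4], 0.67)]
light_path [([315.2, 165.1], 0.55), ([572.4, 230.4], 0.46)]
shutter_tip [([161.2, 130.1], 0.76)]
4.8667 [ 0.53001531 -0.15004045  0.40001541]
amber [([352.9, 217.7], 0.97), ([291.9, 55.9], 0.22)]
clear [([319.3, 137.2], 0.75)]
green [([291.7, 55.4], 0.87)]
tray [([322.5, 138.6], 0.55)]
7.2083 [0.54997497 0.3000527  0.29996318]
```

View pics/w0b.png

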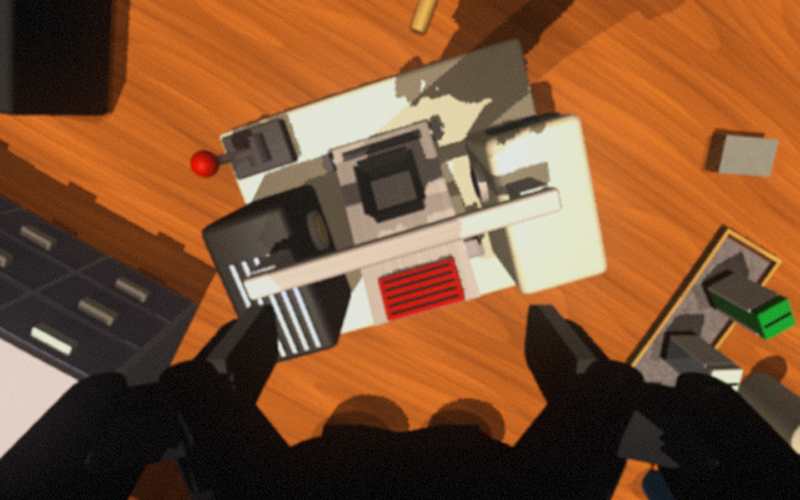

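View pics/w1b.png

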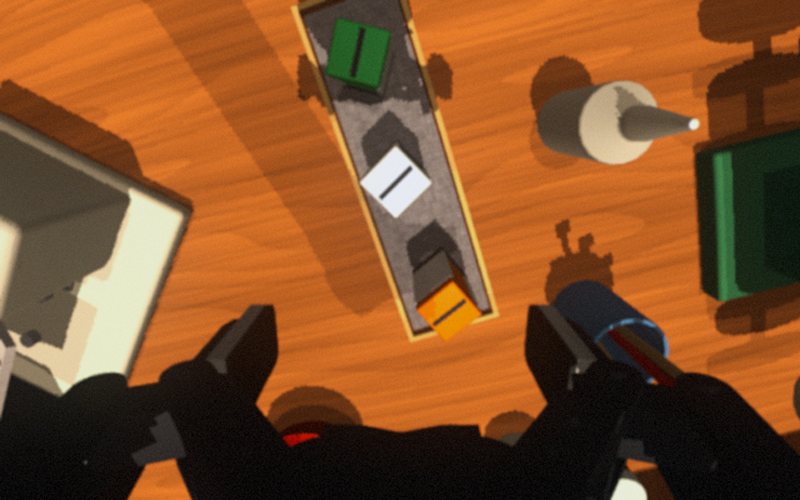

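Wrist view 0 (in zoomed pixels) shows the pocket at (391,190), the red pad at (422,289), the bar ends at (247,288) and (560,200), and the ball at (204,163). View 1 shows the orange cap at (449,310), with its mark running from (435,325) to (466,302).

```bash
cat >> h.py <<'E'
def cap(im,p,z=.106):
    h=cv2.cvtColor(im,cv2.COLOR_RGB2HSV)
    m=cv2.inRange(h,(8,170,215),(22,255,255))
    m=cv2.morphologyEx(m,cv2.MORPH_OPEN,np.ones((3,3))); m=cv2.morphologyEx(m,cv2.MORPH_CLOSE,np.ones((7,7)))
    return m
def rect_on(p,cnt,z):
    pts=np.array([onplane(p,c,z)[:2] for c in cnt[:,0].astype(float)])*1000
    return cv2.minAreaRect(pts.astype(np.float32))
E
python3 - <<'E'
from h import *
import pickle
W=pickle.load(open('wp.pkl','rb'))
im=cv2.imread('pics/w0.png')[:,:,::-1]; h=cv2.cvtColor(im,cv2.COLOR_RGB2HSV)
m=cv2.inRange(h,(0,170,90),(4,255,255))|cv2.inRange(h,(174,170,90),(180,255,255))
m=cv2.morphologyEx(m,cv2.MORPH_CLOSE,np.ones((5,5)))
n,_,st,ce=cv2.connectedComponentsWithStats(m)
for s,c in zip(st[1:],ce[1:]):
    if s[4]>60: print('red',s,c)
c,_=cv2.findContours(m,0,1)
for q in c:
    if cv2.contourArea(q)>1000: print(cv2.boxPoints(cv2.minAreaRect(q)))
im=cv2.imread('pics/w1.png')[:,:,::-1]; m=cap(im,W[1]); c,_=cv2.findContours(m,0,1)
for q in sorted(c,key=cv2.contourArea)[-3:]: print('cap',cv2.contourArea(q),q[:,0].mean(0),rect_on(W[1],q,.106))
a=onplane(W[1],(435/1.25,325/1.25),.106);b=onplane(W[1],(466/1.25,302/1.25),.106);print('mark',a,b,np.arctan2(*(b-a)[1::-1]))
print(im[248,355],im[244,360])
E
```

```text
red [153 121  20  20 310] [162.57741935 130.91935484]
red [ 303  207   68   49 2170] [336.51889401 231.10829493]
[[301.25516 222.76852]
 [362.08603 205.7359 ]
 [371.48514 239.30414]
 [310.65427 256.33676]]
cap 2075.5 [362.51671733 258.92401216] ((640.6837768554688, 316.2599182128906), (135.9458465576172, 49.62914276123047), 89.69742584228516)
cap 2828.0 [400.74038462  18.92948718] ((433.9525146484375, 400.36614990234375), (22.02047348022461, 118.2087173461914), 0.5155138969421387)
cap 3386.5 [66.78032787 37.06885246] ((373.4688415527344, 100.02731323242188), (27.417884826660156, 136.67799377441406), 3.8377442359924316)
mark [0.64898049 0.30518401 0.106     ] [0.6347993  0.33441828 0.106     ] 2.022443037970403
[234 146   5] [233 146   2]
```

```bash
python3 - <<'E'
from h import *
import pickle
W=pickle.load(open('wp.pkl','rb'));S,D,V=camera_params('scene'),camera_params('side'),W[0]
C=cr(.52,.166,.01)
def pc(dx,dy): q=cr(.52,.166+dx,.01); q[1]=dy; return q
tip=lambda q:np.array([-.108,-.1325-.08*np.sin(.5-q),.052+.08*np.cos(.5-q)])
z=1/1.25
obs=[(V,C,(336.5,231.1),1),(V,cr(.52,.06),(312.7,154.8),.7),
 (V,pc(.022,-.04),(310.7,256.3),.7),(V,pc(.022,.04),(371.5,239.3),.7),(V,pc(-.022,-.04),(301.3,222.8),.7),(V,pc(-.022,.04),(362.1,205.7),.7),
 (V,[-.019,-.125,.222],(245*z,281*z),.7),(V,[-.001,-.125,.222],(250*z,294*z),.7),(V,[-.019,.125,.222],(557*z,190*z),.7),(V,[-.001,.125,.222],(561*z,211*z),.7),
 (V,[-.055,.175,.165],(579*z,115*z),.4),(V,[.095,.175,.165],(606*z,271*z),.4),(V,[.095,.09,.165],(524*z,293*z),.4),
 (D,[-.01,0,.21],(300,148),.4),(D,cr(.52,.06),(303,183),.4),(S,cr(.52,.06),(250,202),.4)]
def f(v):
    r=[k*(proj(p,w(v,n))[0]-o) for p,n,o,k in obs]
    t=w(v,tip(v[3])); r+=[proj(V,t)[0]-(162.6,130.9)]
    return np.ravel(r)
b=least_squares(f,[.549,-.139,.862,.1],loss='soft_l1');m=b.x
print(m,np.round(b.fun.reshape(-1,2),1).tolist(),'tip',w(m,tip(m[3])))
np.save('m.npy',m)
# amber
a=np.array([.641,.317]); move_ptp([a[0],a[1],.22],down(2.02)); pause(.4)
p=camera_params('wrist'); im=save('wrist','w2'); 
print(tip_of('wrist','amber')[:2],read_time_s(),read_qpos())
pickle.dump(p,open('p2.pkl','wb'))
cv2.imwrite('pics/w2b.png',im[60:360,120:520,::-1].repeat(2,0).repeat(2,1))
# placing pose feasibility
Rm=R.from_euler('z',m[2]); Rp=Rm*R.from_euler('y',-.52)
for s in(1,-1):
    q=(Rp*R.from_euler('z',s*np.pi/2)*R.from_euler('x',np.pi)).as_quat()
    for h in(.076,.15): print(s,h,inverse_kinematics(w(m,cr(.52,.06,h))[0],q))
E
```

```text
[ 0.55225599 -0.13717086  0.83580494  0.12678439] [[-0.4, 0.4], [2.4, 1.2], [-0.8, 0.8], [0.7, 0.5], [-0.2, 0.4], [0.1, 0.1], [-4.6, -4.1], [-2.4, 0.2], [0.3, -6.1], [0.7, -4.7], [1.1, -1.1], [1.8, 1.1], [-0.5, 2.2], [-0.3, -0.7], [-0.4, 0.7], [0.4, 1.4], [0.2, 0.5]] tip [[ 0.59976518 -0.32570128  0.12649278]]
[{'at': [321.8, 165.7], 'confidence': 0.68}] 8.3917 [-1.16602689  0.75424309  1.03045334  1.48221659 -0.6605401   1.28000803
  0.38450186]
1 0.076 [-0.37748075  0.56877821  1.10981459  2.09513255 -1.19535036  1.15925684
  2.23877457]
1 0.15 [ 0.36652452  0.20763612  0.26158546  2.03681719 -0.7112541   0.97228981
  1.88954604]
-1 0.076 [-0.46892473  0.73114854  1.27913729  2.09742228 -1.31713062  1.31674085
 -0.83713517]
-1 0.15 [-0.48235198  0.59749564  1.37355617  2.06588773 -1.14917803  1.35050461
 -0.90322996]
```

View pics/w2b.png

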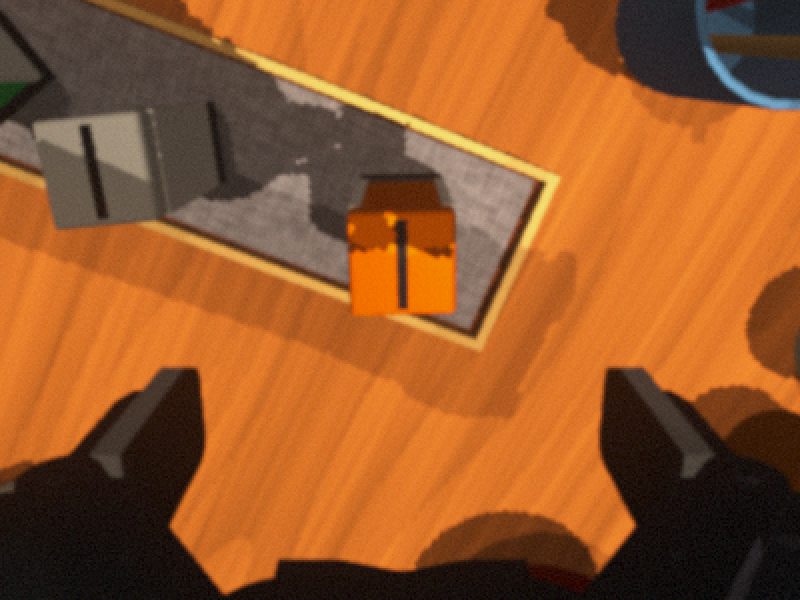

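The wrist close-up shows the cap corners (crop pixels) at (347,212), (454,208), (456,312) and (351,315), with the mark nearly vertical, so the yaw is almost right. The bar's x position was my assumption, so I'll refit the meter with it free.

```bash
python3 - <<'E'
from h import *
import pickle
W=pickle.load(open('wp.pkl','rb'));S,D,V=camera_params('scene'),camera_params('side'),W[0];p2=pickle.load(open('p2.pkl','rb'))
def pc(dx,dy): q=cr(.52,.166+dx,.01); q[1]=dy; return q
tip=lambda q:np.array([-.108,-.1325-.08*np.sin(.5-q),.052+.08*np.cos(.5-q)])
def tp(dx,dy): # pocket outer rim not known; inner rim at z=40, 56 across
    q=cr(.52,.06+dx,.04); q[1]=dy; return q
z=1/1.25
def f(v):
    bx=v[4]
    obs=[(V,pc(0,0),(336.5,231.1),1),(V,cr(.52,.06),(312.7,154),.7),
     (V,pc(.022,-.04),(310.7,256.3),.7),(V,pc(.022,.04),(371.5,239.3),.7),(V,pc(-.022,-.04),(301.3,222.8),.7),(V,pc(-.022,.04),(362.1,205.7),.7),
     (V,[bx-.009,-.125,.222],(245*z,281*z),.5),(V,[bx+.009,-.125,.222],(250*z,294*z),.5),(V,[bx-.009,.125,.222],(557*z,190*z),.5),(V,[bx+.009,.125,.222],(561*z,211*z),.5),
     (V,[-.055,.175,.165],(579*z,115*z),.4),(V,[.095,.175,.165],(606*z,271*z),.4),(V,[.095,.09,.165],(524*z,293*z),.4)]
    r=[k*(proj(p,w(v,n))[0]-o) for p,n,o,k in obs]
    t=w(v,tip(v[3])); r+=[proj(V,t)[0]-(162.6,130.9)]
    return np.ravel(r)
b=least_squares(f,[.549,-.139,.862,.1,0],loss='soft_l1');m=b.x
print(m,np.round(b.fun.reshape(-1,2),1).tolist(),'tip',w(m,tip(m[3])))
np.save('m.npy',m)
im=cv2.imread('pics/w0b.png')
for X in [cr(.52,.06),tp(-.028,-.028),tp(-.028,.028),tp(.028,.028),tp(.028,-.028),cr(.52,0)+[0,.055,0],cr(.52,0)-[0,.055,0],cr(.52,.188)+[0,.055,0],cr(.52,.188)-[0,.055,0],[-.055,.09,.165],[-.055,-.09,.165],[-.055,-.175,.165]]:
    u=proj(V,w(m,X))[0]*1.25; cv2.circle(im,tuple(int(round(t*16)) for t in u),32,(255,0,255),1,shift=4)
cv2.imwrite('pics/w0c.png',cv2.resize(im[60:360,150:550],(800,600)))
c=np.array([(347,212),(454,208),(456,312),(351,315)])/2+[120,60]
q=np.array([onplane(p2,x,.106) for x in c]);print(q,q.mean(0),np.linalg.norm(np.diff(q,axis=0),axis=1))
ang=lambda d:np.arctan2(d[1],d[0])%np.pi
print([ang(q[1]-q[0]),ang(q[2]-q[3]),ang(q[3]-q[0]),ang(q[2]-q[1])])
a,e=[onplane(p2,np.array(x)/2+[120,60],.106) for x in((402,221),(404,307))];print('mark',ang(e-a))
E
```

```text
[ 0.55171725 -0.13815555  0.83866065  0.13694538 -0.0023525 ] [[-0.7, -0.3], [2.1, 1.2], [-1.0, 0.3], [0.5, -0.1], [-0.4, -0.1], [-0.1, -0.5], [-2.0, 0.3], [-0.5, 3.3], [0.7, -1.0], [1.0, -0.1], [0.9, -1.7], [1.7, 0.6], [-0.6, 1.8], [-0.0, -0.0]] tip [[ 0.59920056 -0.32604256  0.12678531]]
[[0.61433684 0.32810831 0.106     ]
 [0.64840101 0.34615278 0.106     ]
 [0.66705092 0.31113662 0.106     ]
 [0.63202727 0.29293902 0.106     ]] [0.64045401 0.31958418 0.106     ] [0.03854829 0.03967305 0.03946909]
[np.float64(0.4871398422417209), np.float64(0.47918904886897984), np.float64(2.036847460053271), np.float64(2.060189440428623)]
mark 2.043343789195423
```

View pics/w0c.png

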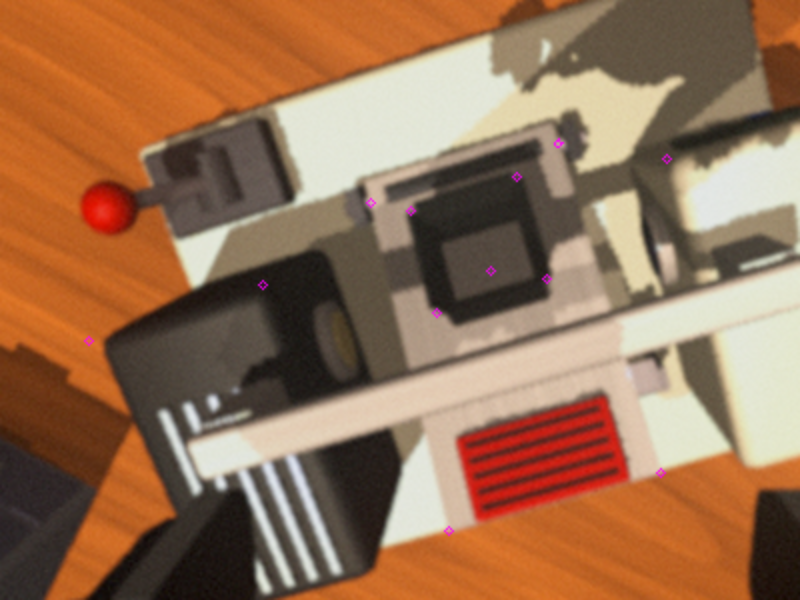

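The refit matches: the hinge, pad and floor marks all land on the image features. Now I'll grasp the amber cell.

```bash
cat >> h.py <<'E'
try: m=np.load('m.npy')
except Exception: pass
def pq(s,a=.52): return (R.from_euler('z',m[2])*R.from_euler('y',-a)*R.from_euler('z',s*np.pi/2)*R.from_euler('x',np.pi)).as_quat()
def pp(h,a=.52,x=.06): return w(m,cr(a,x,h))[0]
E
python3 - <<'E'
from h import *
q=down(2.05); G=.075
move_gripper(.068,40)
x,y=.6405,.3196
movel([x,y,.13],q,.15); movel([x,y,.006+G],q,.06); print(read_ft_force())
move_gripper(.03,40); print(read_finger_gap(),read_grasp_force(),read_ft_force(),read_time_s())
movel([x,y,.11],None,.06); pause(.2); print(read_ft_force(),read_finger_gap())
movel([x,y,.40],None,.25)
print(read_time_s(),read_qpos())
for s in(1,-1):
    print(s,[np.round(inverse_kinematics(pp(h+G),pq(s)),2) for h in(.18,.07,0)])
E
```

```text
[-0.35787595  0.08440567 -0.39223091]
0.03933175806897781 40.89886978268623 [-1.45310679 -0.35663632  3.06033983] 10.7917
[ 0.60812284  0.03149537 -3.40755097] 0.03950491603009458
12.9333 [-1.16058543  0.64388896  1.10610016  1.24966542 -0.56609155  1.57107412
  0.33115803]
1 [array([ 0.26,  0.1 ,  0.48,  1.96, -0.62,  1.18,  1.84]), array([ 0.36,  0.22,  0.26,  2.04, -0.72,  0.97,  1.9 ]), array([ 0.3 ,  0.32,  0.26,  2.07, -0.83,  0.85,  1.98])]
-1 [array([-1.04, -0.4 ,  1.57,  1.98, -0.12,  1.06, -1.7 ]), array([-0.42,  0.48,  1.24,  2.07, -1.06,  1.23, -0.96]), array([-0.43,  0.65,  1.2 ,  2.1 , -1.26,  1.24, -0.86])]
```

```bash
python3 - <<'E'
from h import *
G=.075;q=pq(1)
move_ptp(pp(.18+G),q); 
movel(pp(.055+G),q,.12); pause(.3)
im=save('side','s1');im2=save('wrist','w3')
cv2.imwrite('pics/s1b.png',np.hstack([cv2.resize(im[100:300,200:400],(500,500)),im2[:,170:470].repeat(1,0)[:400] if 0 else cv2.resize(im2[:,170:470],(300,500))])[:,:,::-1])
ax=R.from_quat(q).apply([0,0,-1]); f0=read_ft_force(); print(f0,read_time_s())
h=.055
while h>-.006:
    h-=.005 if h>.015 else .002
    movel(pp(h+G),q,.06); f=read_ft_force()-f0
    print(round(h,3),np.round(f,1),round(f@ax,1))
    if f@ax>6 or np.linalg.norm(f)>12: break
print(read_time_s(),read_finger_gap(),read_eef_pos())
E
```

```text
[ 0.595253    0.54347055 -1.88212939] 16.6917
0.05 [-0.2 -0.5 -0.4] -0.1
0.045 [-1.1 -1.  -1.2] -0.3
0.04 [-0.8 -1.3 -1.1] -0.2
0.035 [-1.1  0.1  0. ] 0.4
0.03 [-1.  -0.8 -1.4] -0.6
0.025 [-0.9  0.2 -0.6] -0.3
0.02 [-0.8 -0.5 -0.2] 0.3
0.015 [-1.2 -0.7 -1.3] -0.5
0.01 [-0.8  0.2 -1. ] -0.6
0.008 [ 0.5  0.  -0.5] -0.6
0.006 [-0.6 -0.8 -1. ] -0.4
0.004 [-1.9 -1.1  2. ] 2.7
0.002 [-5.3 -1.4  8.1] 9.3
19.9417 0.03961255192422877 [ 0.51417661 -0.18090128  0.14286046]
```

View pics/s1b.png

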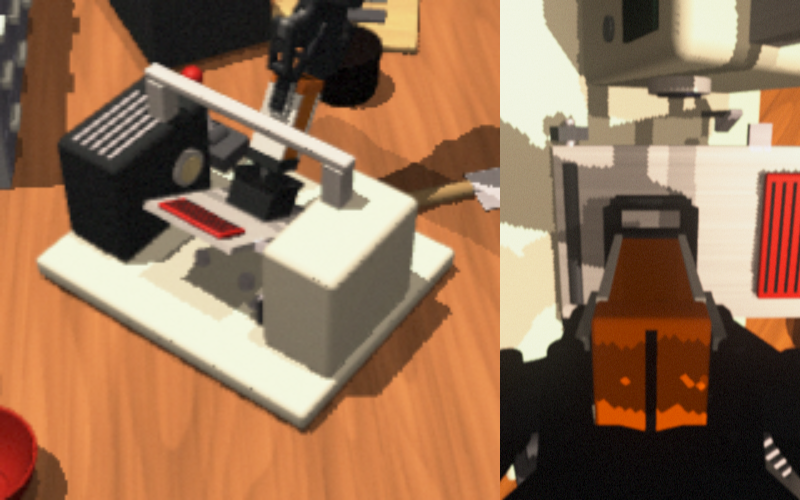

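Side and wrist views show the cell entering the pocket squarely. It slid in freely and made floor contact at about h = 3 mm, so I'll release, withdraw and check.

```bash
python3 - <<'E'
from h import *
G=.075;q=pq(1)
movel(pp(.004+G),q,.03)
move_gripper(.062); pause(.3); print(read_grasp_force(),read_ft_force(),read_time_s())
movel(pp(.11+G),q,.12); movel(pp(.2+G),q,.2); 
pause(.2)
V=camera_params('wrist');im=save('wrist','w4');im2=save('side','s2')
for n in("amber","cradle_pocket"):print(n,tip_of('side',n)[:2],tip_of('wrist',n)[:2])
# expected cap corners if fully seated
out=im.copy()
for dx in(-.02,.02):
  for dy in(-.02,.02):
    X=cr(.52,.06+dx,.1);X[1]=dy;u=proj(V,w(m,X))[0];cv2.circle(out,tuple(int(t) for t in np.round(u)),2,(255,0,255),1)
cv2.imwrite('pics/w4b.png',np.hstack([cv2.resize(out[40:340,170:470],(500,500)),cv2.resize(im2[100:300,230:350],(300,500))])[:,:,::-1])
print(read_time_s())
for yaw in(m[2],m[2]+np.pi/2,m[2]-np.pi/2): print(yaw,[np.round(k,2) if (k:=inverse_kinematics(P,down(yaw))) is not None else None for P in(pp(.11,.52,.17),pp(.029,0,.17))])
E
```

```text
0.0 [-0.44384544  0.30053808  0.33865629] 20.8417
amber [{'at': [304.6, 180.7], 'confidence': 0.96}, {'at': [316.0, 182.1], 'confidence': 0.3}] [{'at': [321.1, 162.2], 'confidence': 0.77}, {'at': [330.4, 162.2], 'confidence': 0.4}]
cradle_pocket [] []
22.975
0.8386606458180749 [array([-0.03,  0.28,  0.2 ,  1.8 , -0.06,  1.07, -0.54]), array([-0.19,  0.55,  0.29,  1.8 , -0.2 ,  0.82, -0.54])]
2.4094569726129715 [array([-0.09,  0.28,  0.27,  1.81, -0.08,  1.07,  1.05]), array([-0.16,  0.54,  0.24,  1.8 , -0.17,  0.82,  1.01])]
-0.7321356809768217 [array([-0.85,  0.69,  1.38,  1.84, -0.72,  1.25, -1.55]), array([-0.84,  1.14,  1.36,  1.83, -1.19,  1.28, -1.42])]
```

View pics/w4b.png

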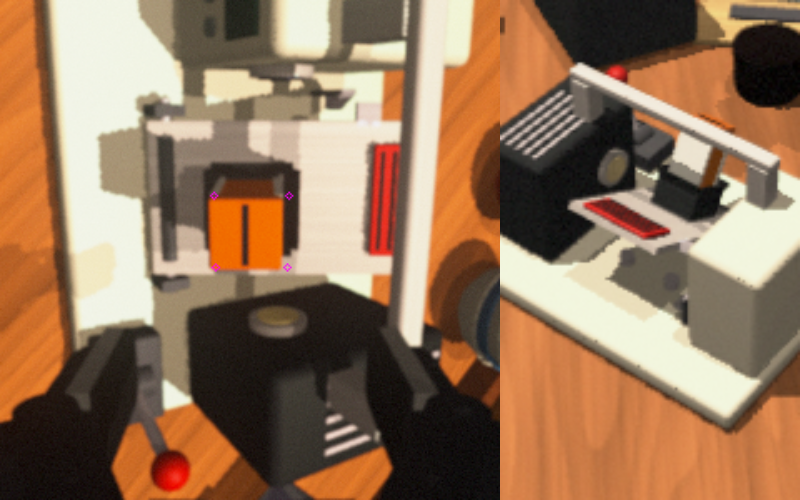

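The cell is seated: the cap corners match the predicted seated ones within about 2 mm, and the mark runs lamp to detector. Now I'll push the pad down.

```bash
python3 - <<'E'
from h import *
q=down(m[2]); L=.172
p=read_eef_pos(); movel([p[0],p[1],.40],None,.25)
move_gripper(0,40)
P=pp(.019+.02,.52,L); move_ptp([P[0],P[1],.34],q); movel([P[0],P[1],.20],q,.2); 
pause(.2); f0=read_ft_force(); print('gap',read_finger_gap(),f0,read_time_s())
tip=lambda a,d=0: w(m,cr(a,L,.01))[0]+[0,0,.019-d]
movel(tip(.56)+[0,0,.008],q,.1)
for a in (.5,.4,.3,.2,.12,.06,.02):
    movel(tip(a),q,.08); f=read_ft_force()-f0; print(a,np.round(f,1))
    if np.linalg.norm(f)>25: break
d=0
while d<.016:
    d+=.0015; movel(tip(0,d),q,.04); f=read_ft_force()-f0; print(round(d,4),np.round(f,1))
    if f[2]>18: break
pause(.2)
movel(tip(0,d)+[0,0,.06],q,.08); pause(.2); print(read_ft_force()-f0,read_time_s())
E
```

```text
gap 4.7461926719536706e-05 [ 0.13464527 -0.29494372  0.88101221] 27.15
0.5 [-0.6  0.4  1.9]
0.4 [-0.7  0.9  1.3]
0.3 [-1.3 -0.4  1.8]
0.2 [-1.  -0.3  2.4]
0.12 [ 0.1 -1.7  2.3]
0.06 [ 0.3 -1.4  1.1]
0.02 [ 0.7 -1.4  1.1]
0.0015 [ 0.5 -0.4  2.8]
0.003 [ 1.2 -0.7  2.2]
0.0045 [-0.6 -0.1  7.4]
0.006 [-2.4 -0.4 13.1]
0.0075 [-5.4  0.4 17.6]
0.009 [-7.7 -0.1 24.1]
[ 0.38988984 -0.30055275 -0.71242918] 32.75
```

```bash
python3 - <<'E'
from h import *
S,D=camera_params('scene'),camera_params('side')
print('cab',onplane(S,(142,268),0),onplane(D,(207,165),0),onplane(S,(152,290),0) ,'cup',onplane(D,(338,135),0))
A=w(m,[-.108,-.215,.124])[0]; print(A)
movel(read_eef_pos()+[0,0,.17],None,.25)
B=w(m,[-.108,-.215,.33])[0]
for yaw in(m[2]+np.pi/2,m[2]-np.pi/2): print(yaw,[inverse_kinematics(X,down(yaw)) for X in(B,A)])
pause(.1);im=save('side','s3');V=camera_params('wrist');im2=save('wrist','w5')
cv2.imwrite('pics/s3b.png',np.hstack([cv2.resize(im[80:280,180:360],(450,500)),cv2.resize(im2[:,120:400],(350,500))])[:,:,::-1])
print(read_time_s())
E
```

```text
cab [ 0.76229101 -0.29681347  0.        ] [ 0.81299149 -0.34289468  0.        ] [ 0.79043747 -0.23413075  0.        ] cup [ 4.01446363e-01 -4.50899210e-01  1.11022302e-16]
[ 0.63942954 -0.3621992   0.124     ]
2.4094569726129715 [array([ 0.50782277,  0.504096  , -0.07402667,  1.25753794,  0.036383  ,
        1.3812403 ,  1.27477889]), array([ 0.53892738,  0.65990507, -0.11640393,  1.45168885,  0.08290824,
        1.03479675,  1.24305377])]
-0.7321356809768217 [array([ 0.21664985,  0.51883975,  0.3724558 ,  1.27619499, -0.18484279,
        1.37980748, -1.7237154 ]), array([ 0.2320174 ,  0.67725868,  0.33419543,  1.47055341, -0.24147283,
        1.03441468, -1.68145978])]
33.775
```

View pics/s3b.png

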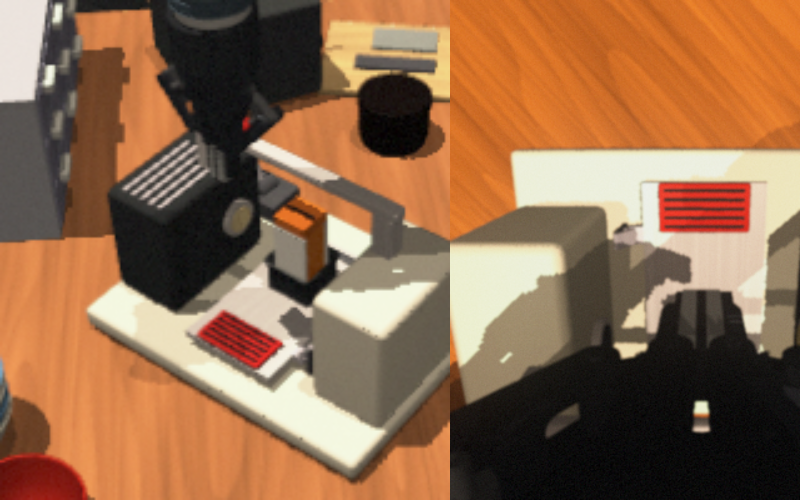

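The picture shows the cradle level and caught, with the cell upright in the pocket and the pad area free. Now the shutter.

```bash
python3 - <<'E'
from h import *
q=down(m[2]+np.pi/2); X=lambda y,z:w(m,[-.108,y,z])[0]
move_ptp(X(-.215,.33),q); movel(X(-.215,.125),q,.2); pause(.2); f0=read_ft_force(); print(f0,read_time_s())
y=-.215
while y<-.104:
    y+=.012 if y<-.135 else .004
    movel(X(y,.125),q,.08); f=read_ft_force()-f0
    print(round(y,3),np.round(f,1))
    if np.linalg.norm(f[:2])>10: break
S,D=camera_params('scene'),camera_params('side')
movel(X(y-.03,.125),q,.1); movel(X(y-.03,.33),q,.25); pause(.2)
im=save('side','s4'); im2=save('wrist','w6')
t=lambda a:w(m,[-.108,-.1325-.08*np.sin(.5-a),.052+.08*np.cos(.5-a)])
V=camera_params('wrist')
for c,P in(('side',D),('wrist',V)): print(c,tip_of(c,'shutter_tip')[:2],'exp .85/1.0',proj(P,t(.85)),proj(P,t(1.)))
cv2.imwrite('pics/s4b.png',np.hstack([cv2.resize(im[80:280,180:360],(450,500)),cv2.resize(im2[:,150:430],(350,500))])[:,:,::-1])
print(read_time_s(),read_ft_force()-f0)
E
```

```text
[-0.44364534  0.20843123 -0.07281648] 36.8667
-0.203 [ 1.3 -0.8 -0. ]
-0.191 [ 0.3 -0.7 -0.4]
-0.179 [ 0.2 -0.4 -0.1]
-0.167 [0.9 0.6 0.2]
-0.155 [ 0.9 -0.5 -0.4]
-0.143 [ 1.4 -0.  -1.4]
-0.131 [ 0.8  0.3 -0.2]
-0.127 [-0.1 -0.8  1.2]
-0.123 [ 0.7 -0.   0.3]
-0.119 [-0.2 -0.5  1. ]
-0.115 [ 4.5 -3.5 -3.4]
-0.111 [10.2 -7.7 -7.4]
side [{'at': [295.3, 140.6], 'confidence': 0.5}, {'at': [301.4, 195.4], 'confidence': 0.26}] exp .85/1.0 [[291.57956414 137.37468669]] [[294.71960371 140.23035449]]
wrist [{'at': [320.6, 121.1], 'confidence': 0.88}] exp .85/1.0 [[320.54251815 134.09837441]] [[320.54278766 122.19151741]]
42.0333 [0.91175096 0.4499081  0.06852123]
```

View pics/s4b.png

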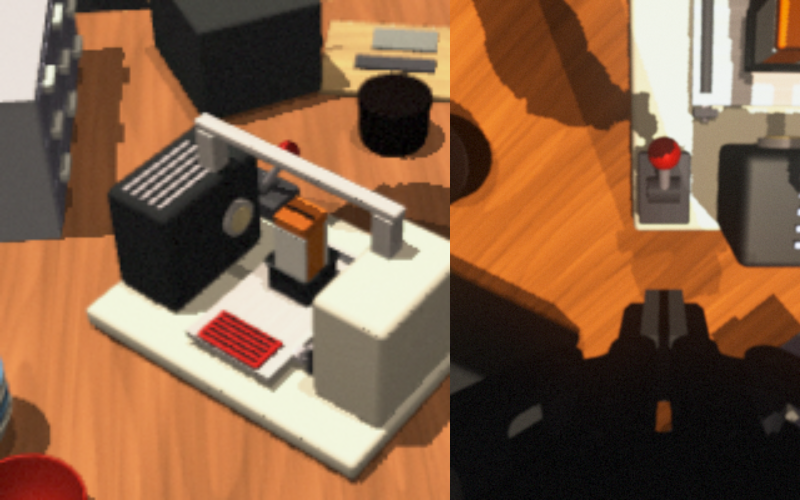

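The pictures show the lever at its open stop, with the ball at side (295,140) and wrist (321,121), where 1.0 rad is expected. The cradle is still level with the cell in it, and the arm is clear.

```bash
python3 -c "
from bench import *
print(sign_off(),read_time_s())"
```

```text
the job is handed in; nothing more can be done
the job is handed in; nothing more can be done
```

I handed the job in after about 42 s of the 61 s allowed: the amber cell is seated in the pocket with its windows to the light, the cradle is caught level and the shutter lever is at its open stop; no verdict came back.

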